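# Draw the drilling template out from under the stack

### The job

The aluminium drilling template is buried under a small stack (brown board, darker offcut and tin) behind the two bench dogs, with only its front end and rubber finger strip showing. Press on that strip and slide the template straight out towards the robot, between the dogs, until all of it lies flat on the bench on the robot's side of them; the dogs hold the stack back and let it settle on the bench. Do not handle, shove away or topple the stack, press the soft aluminium firmly but never hard (it dents at 35 N), and leave the level, the tub and the tape measure alone.

Things in the scene. Friction and masses are not known exactly. Their poses are not given: they have to be found in the camera images.
- dogs: Two fixed upright round steel bench dogs, 20 mm diameter, 45 mm tall, 150 mm apart between centres (130 mm free gap). Origin on the bench midway between them; y runs from one dog to the other, x points away from the robot, towards the stack; the template is drawn out along -x.
- template: Flat smooth aluminium plate with dark screw holes, 160 (its x) by 110 (its y) by 6 mm, 0.28 kg, flat on the bench between the dogs, too wide to grip. Origin: centre of its underside; +x points to its far edge under the stack. On its front is a black ribbed rubber finger strip, 36 (x) by 100 by 2 mm, centre at x = -60 mm, top 8 mm above the bench. The board covers the far half.
- template_back_left (a point): The template's far corner on its +y side (80 mm in x, 55 mm in y from its centre, 3 mm up). The template slides on the bench and under the board with friction near 0.2; fingertips grip the rubber with about 1. A press that stays at 8 to 20 N while drawing carries it along; a lighter one slips, more so when the tin is full. It dents at 35 N.
- template_back_right (a point): The template's far corner on its -y side (80 mm in x, -55 mm in y from its centre, 3 mm up).
- board: Brown wooden board, 100 (its x) by 190 (its y) by 18 mm, 0.19 kg, lying on the far half of the template, front face 5 to 30 mm behind the dogs, too wide to pass them: it rides along with the template until it meets them. Origin: centre of its underside (6 mm above the bench at the start, on the bench when settled).
- offcut: Darker wooden offcut, 76 (its x) by 120 (its y) by 16 mm, 0.08 kg, lying on the board. Origin: centre of its underside.
- tin: Slender closed metal tin, 48 mm diameter, 90 mm tall, standing upright on the offcut, toppled by a jerk. Its mass is unknown, 0.12 to 0.33 kg. Origin: centre of its underside.
- level: Bystander: aluminium spirit level standing on edge, 230 mm (its x) by 22 by 44 mm tall. Origin under its centre.
- tub: Bystander: closed grey plastic storage tub, 162 by 122 by 82 mm tall. Origin under its centre.
- tape: Bystander: black tape measure, 70 by 35 by 62 mm tall. Origin under its centre.
Things that resemble listed ones, but are neither listed nor needed, are in the scene too. Leave any orange or yellow look-alike of the tin alone.

How it is judged (in metres and radians):
At the end, for the whole second after the job is handed in: Template flat on the bench, both far corners at least 8 mm to the robot's side of the dogs' line. Board flat on the bench, its centre 45 to 95 mm behind that line and within 35 mm of midway; offcut on it (centres within 45 mm), tin upright on the offcut (within 50 mm) (x of each of template_back_left, template_back_right in the frame of dogs below -0.008 m and angle between each of template, board's own z axis and vertical below 0.06 rad and height (world z) of template below 0.004 m and x of board in the frame of dogs between 0.045 and 0.095 m and y of board in the frame of dogs between -0.035 and 0.035 m and height (world z) of board below 0.0035 m and horizontal distance between offcut and board below 0.045 m and height (world z) of offcut above 0.013 m and angle between offcut's own z axis and vertical below 0.08 rad and horizontal distance between tin and offcut below 0.05 m and height (world z) of tin above 0.028 m and angle between tin's own z axis and vertical below 0.1 rad); the robot touches nothing.
It fails at once if the tin tips over (more than 0.4 rad) (angle between tin's own z axis and vertical above 0.4 rad).
It fails at once if the robot handles the stack (over 3 N on board, offcut or tin) (contact force between any of the fingers, the arm and board above 3 N or contact force between any of the fingers, the arm and offcut above 3 N or contact force between any of the fingers, the arm and tin above 3 N).
It fails at once if the template is pressed with more than 35 N (contact force between the fingers and template above 35 N).
It fails at once if level, tub or tape measure is moved by more than 20 mm (distance of any of level, tub, tape from where it was at the start of the episode above 0.02 m).
It also fails if it takes over 51 s, if anything falls off the work surface, if the arm or the gripper's body presses on something with over 40 N, if the wrist force passes 120 N, or if a joint passes its speed limit or range.

### The arm

A 6-joint arm with a two-finger parallel gripper is mounted at the origin on the work surface. World frame = base frame: x ahead of the robot, y to its left, z up, the work surface at z = 0. Lengths are in mm, angles in rad, forces in N, time in s.
With the tool pointing down it reaches from about 425 to 950 mm from the base axis. Payload 14.7 kg.
Tool frame: the origin (TCP) lies on the centre line of the jaws, within the pads' length; the fingertips stand 17 mm ahead of it and the grasp point (between the pads) lies 2 mm behind it; z points along the fingers, y is the line along which they close (so a half turn about z gives the same grasp; the last joint's range is limited). The gripper opens to 85 mm and grips with 20 to 120 N. Pads are 22 mm wide; open, the fingers measure 114 mm over their backs; the gripper's body (76 mm by 85 mm) begins 54 mm behind the grasp point. The pads swing forward as they close: fully open they stand 13 mm farther back than shut.
Start: joints at [-1.225, 0.48, 1.596, -0, 1.065, -0.047], TCP at [248.82, -600.484, 248.297] pointing down, gripper open.
Joint ranges: [-2.75, 2.75], [-0.82, 2.05], [0.23, 2.67], [-1.56, 4.7], [0.09, 2.69], [-2.92, 2.92]. Speed limits (rad/s): [1.89, 1.89, 2.39, 3.01, 3.01, 3.01].

### API

Orientations are given as a unit quaternion [w, x, y, z].
In Python, from cell import * gives the robot as it stands. The module is installed in compiled form; this text tells all that it offers.
- The arm moves only by the tool step_arm, never from a script. Its argument "rows" is text: rows parted by semicolons, each of 5 numbers parted by spaces: the shift along the tool's x, y, z each as a share of 0.25 m, from -1 to 1, then the turn about the tool's z as a share of 90 degrees, from -1 to 1, then the finger opening in mm, from 0 to 85.4. A call has 1 to 8 rows; each row is the pose to reach, as a shift and turn from the pose commanded when the call began, along the tool's axes at that moment; what a row does not reach only later rows make up. A row lasts 1/10 s, in which the tool goes at most 50 mm and 8.59 degrees, less where a joint would pass 70% of its speed; a pose out of reach is approached as far as the arm can. A call with a number of a shift or a turn outside -1 to 1 is refused whole. A call with a gripper value outside its range is refused whole. The fingers move at their own pace and stop on an object; "newtons" is the grip in N (left out, the last holds). Time passes only in rows, so rows that repeat a pose let the fingers close. It gives the time, the measured TCP pose, the force, the opening and the grip force at its end, in the units of the state.
- sense(): the state, without advancing time (a new reading comes with each control period).
- grab_frame(name): name is "scene" or "top"; returns the picture (400x640x3 uint8, red, green, blue); there is no depth.
- get_calibration(name): a dict with "mtx" (3x3 intrinsics, pixels), "extrinsics" (4x4, takes a point from camera to world coordinates). Camera axes: x right, y up, looking along -z (the intrinsics and any distortion apply to the point x, -y, -z); pixel columns grow to the right and rows downward; lengths in mm; the calibration is good to about 2 mm. A picture is of the moment at which its call begins. get_calibration takes no time and is no camera call.
- job_done(): hands the job in; it is judged then, once.
The state is a dict: "time": time; "qpos": joint angles; "joint_vel": joint speeds; "tau": joint torques, N m; "tcp_pos": TCP position; "tcp_rot": TCP orientation; "force": force on the tool from outside, world axes, zero at the start; "torque": the same for the moment, N m; "grip_width": finger opening in mm; "grip_force": force on a finger pad.
Only numpy, scipy, OpenCV 4.12 (cv2) and the standard library are available. Lean on these libraries where they do the work, as an engineer would, in place of code of your own. Each camera call takes 0.05 s, during which the arm holds its last target. There are 200 camera calls.

## Working session

There is one attempt and no reset: what is moved stays moved. The work goes in short steps, Python scripts to look and compute and a tool call to move; the robot and the scene stay as the last step left them, time stands still between calls to the robot, and variables do not carry over. Pictures are saved under pics/ and viewed, at most 10 in all, crops included, and the job is handed in when it is done.

Besides the shell and the picture viewer there is one more tool, called after "Call:" as a command line: name --argument value ..., lists and objects as JSON in quotes. step_arm: Moves the arm, as the interface text tells. Its arguments: {"type":"object","properties":{"rows":{"type":"string"},"newtons":{"type":"number"}},"required":["rows"]}

```bash
mkdir -p pics
python3 - <<'E'
from cell import *
import cv2
for n in("scene","top"):
    im=grab_frame(n); cv2.imwrite(f"pics/{n}0.png",im[:,:,::-1]); c=get_calibration(n); print(n,c["mtx"],c["extrinsics"],[k for k in c])
s=sense(); print(s["time"],s["tcp_pos"],s["tcp_rot"],s["force"],s["grip_width"])
E
```

```text
scene [[426.56885905   0.         321.99687672]
 [  0.         426.56885905 202.44152861]
 [  0.           0.           1.        ]] [[-2.21681326e-01 -6.02288651e-01  7.66880545e-01  1.32229926e+03]
 [ 9.75007815e-01 -1.48792110e-01  1.64986877e-01  1.56798440e+02]
 [ 1.47360509e-02  7.84289034e-01  6.20220574e-01  6.87860305e+02]
 [ 0.00000000e+00  0.00000000e+00  0.00000000e+00  1.00000000e+00]] ['mtx', 'extrinsics']
top [[463.30874062   0.         314.52359723]
 [  0.         463.30874062 206.92165902]
 [  0.           0.           1.        ]] [[-6.78640781e-03  9.97235812e-01 -7.39910860e-02  4.74024620e+02]
 [-9.99891154e-01 -7.73659518e-03 -1.25628733e-02  3.51145258e+00]
 [-1.31005862e-02  7.38977756e-02  9.97179770e-01  1.20427813e+03]
 [ 0.00000000e+00  0.00000000e+00  0.00000000e+00  1.00000000e+00]] ['mtx', 'extrinsics']
0.1 [ 248.69214741 -600.16569138  247.74773159] [-5.35790499e-04  9.80773962e-01  1.95146454e-01 -9.40344257e-05] [-0.39152526 -0.52905853 -0.13829771] 85.62910439605061
```

View pics/scene0.png

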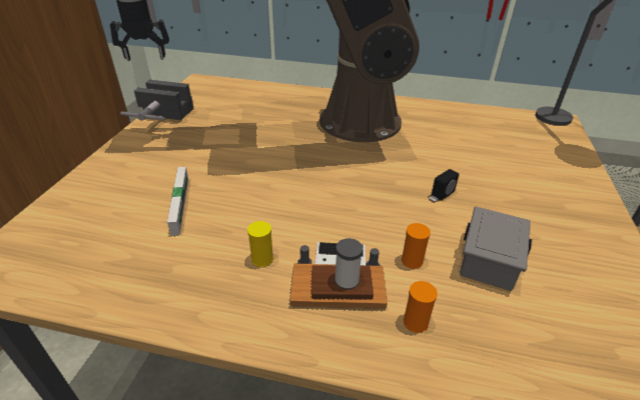

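View pics/top0.png

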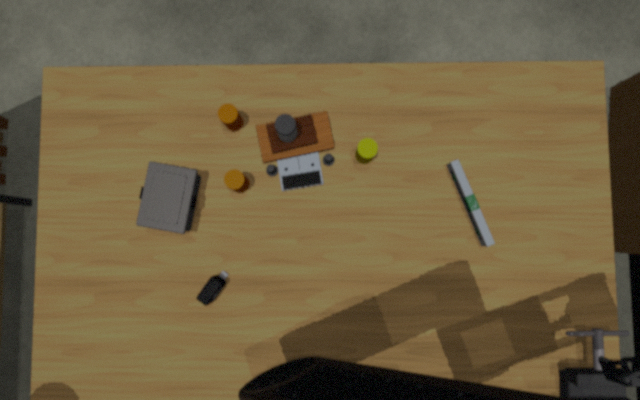

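The top view shows the grey tin at (287,127) on the offcut and board. The dogs are at (272,170) and (329,160), and the template with its black strip is at (302,181). The orange tins at (229,115) and (236,181) and the yellow one at (367,150) are look-alikes. I'll enlarge a crop to confirm.

```bash
cat > h.py <<'E'
from cell import *
import numpy as np, cv2
def pix2w(n,uv,z):
    c=get_calibration(n); K=c["mtx"]; T=c["extrinsics"]
    d=np.linalg.inv(K)@[uv[0],uv[1],1]; d=T[:3,:3]@(d*[1,-1,-1]); o=T[:3,3]
    return o+d*(z-o[2])/d[2]
def w2pix(n,p):
    c=get_calibration(n); T=c["extrinsics"]
    q=T[:3,:3].T@(np.array(p,float)-T[:3,3]); q=c["mtx"]@(q*[1,-1,-1]); return q[:2]/q[2]
E
python3 - <<'E'
import cv2
im=cv2.imread("pics/top0.png")[100:200,245:345]
cv2.imwrite("pics/topc.png",cv2.convertScaleAbs(cv2.resize(im,None,fx=6,fy=6,interpolation=cv2.INTER_CUBIC),alpha=1.5))
E
```

```text
(no output)
```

View pics/topc.png

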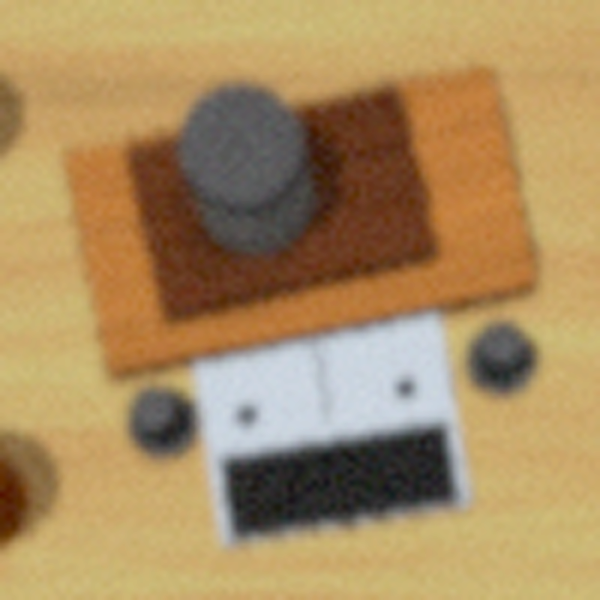

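The crop confirms it. The dogs are at crop (160,415) and (500,352). The template front corners are at (228,545) and (470,503), the strip is centred near (340,482), and the board's front edge runs (113,376)-(535,290).

Run:
```python
from h import *
f=lambda u,v,z:pix2w("top",((u+.5)/6-.5+245,(v+.5)/6-.5+100),z)[:2]
np.set_printoptions(precision=1,suppress=True)
dl,dr=f(159,413,35),f(500,352,35); print("dogs",dl,dr,np.linalg.norm(dl-dr))
D=(dl+dr)/2
y=(dl-dr)/np.linalg.norm(dl-dr); x=np.array([y[1],-y[0]])
print("D",D,"x",x,"yaw",np.degrees(np.arctan2(x[1],x[0])))
for n,u,v,z in[("fl",228,545,6),("fr",470,503,6),("s1",225,462,8),("s2",440,428,8),("s3",458,500,8),("s4",237,535,8),("bl",195,362,6),("br",440,315,6),("boL",113,372,24),("boR",535,284,24)]:
    p=f(u,v,z); print(n,p,"in dogs",(p-D)@x,(p-D)@y)
from scipy.spatial.transform import Rotation as R
q=sense()["tcp_rot"]; print(R.from_quat([*q[1:],q[0]]).as_matrix())
```

```text
dogs [660.1 128.3] [685.  -16.8] 147.21122974507122
D [672.5  55.8] x [1.  0.2] yaw 9.726391160447037
fl [606.7 101.5] in dogs -57.2035297766122 56.13401489377241
fr [624.1  -3.7] in dogs -57.75870692516103 -50.4164821845218
s1 [642.7 102.5] in dogs -21.527354480883684 51.11344129439308
s2 [656.7   9.1] in dogs -23.4497231118851 -43.34743614186214
s3 [625.2   1.5] in dogs -55.79520822833239 -45.479186268960774
s4 [610.8  97.4] in dogs -53.84878465837814 51.42630773803554
bl [687.  115.7] in dogs 24.39393123181636 56.6227893578683
br [706.7   8.8] in dogs 25.77182637863752 -52.14436722006659
boL [679.8 149.3] in dogs 22.952495948356837 90.93756240211579
boR [716.3 -32.2] in dogs 28.305814162553332 -94.17093528925417
[[ 0.9  0.4 -0. ]
 [ 0.4 -0.9  0. ]
 [ 0.  -0.  -1. ]]
```

Call:
step_arm --rows "0.8 -0.6 0 0 40;0.8 -0.6 0 0 40;0.8 -0.6 0 0 40;0.8 -0.6 0 0 40;0.8 -0.6 0 0 40;0.8 -0.6 0 0 40"

```text
time: 0.7
tcp_pos: [378.1, -380.5, 248.2]
tcp_rot: [-0.001, 0.98, 0.197, 0.0]
force: [-1.2, -0.8, 0.1]
grip_width: 39.9
grip_force: 0.0
```

Call:
step_arm --rows "0.8 -0.6 0 0 40;0.8 -0.6 0 0 40;0.8 -0.6 0 0 40;0.8 -0.6 0 0 40;0.8 -0.6 0 0 40;0.8 -0.6 0 0 40"

```text
time: 1.3
tcp_pos: [505.8, -166.0, 248.2]
tcp_rot: [-0.0, 0.98, 0.197, 0.0]
force: [0.3, -1.2, -0.2]
grip_width: 40.3
grip_force: 0.0
```

Call:
step_arm --rows "0.82 -0.62 0 0.142 40;0.82 -0.62 0 0.142 40;0.82 -0.62 0 0.142 40;0.82 -0.62 0 0.142 40;0.82 -0.62 0 0.142 40;0.82 -0.62 0 0.142 40;0.82 -0.62 0 0.142 40"

```text
time: 2.0
tcp_pos: [634.2, 52.6, 247.6]
tcp_rot: [-0.0, 0.996, 0.086, -0.0]
force: [-0.7, 0.0, -0.0]
grip_width: 39.8
grip_force: 0.0
```

Call:
step_arm --rows "0 0 0.2 0 40;0 0 0.4 0 40;0 0 0.6 0 40;0 0 0.72 0 40;0 0 0.8 0 40;0 0 0.8 0 40"

```text
time: 2.6
tcp_pos: [631.0, 49.4, 45.5]
tcp_rot: [-0.0, 0.996, 0.084, -0.003]
force: [-0.4, -1.3, 0.0]
grip_width: 40.3
grip_force: 0.0
```

Run:
```python
from h import *
s=sense(); print(s["tcp_pos"],s["force"])
a=grab_frame("scene")[...,::-1][200:330,230:440]; b=grab_frame("top")[...,::-1][90:220,245:345]
a=cv2.resize(a,None,fx=2.2,fy=2.2,interpolation=3); b=cv2.resize(b,None,fx=3.3,fy=3.3*a.shape[0]/130/3.3,interpolation=3)
cv2.imwrite("pics/p1.png",np.hstack([a,cv2.convertScaleAbs(b,alpha=1.5)]))
```

```text
[630.99369251  49.43406594  45.52492564] [-0.37608717 -1.29613089  0.03235532]
```

View pics/p1.png

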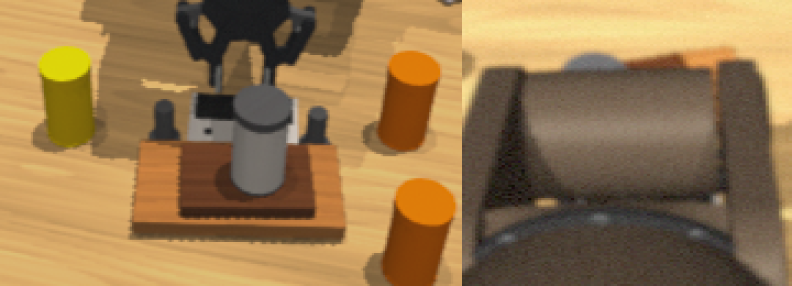

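The fingers straddle the strip's middle, clear of the stack, so I'm lowering gently.

Call:
step_arm --rows "0 0 0.03 0 40;0 0 0.055 0 40;0 0 0.068 0 40;0 0 0.068 0 40"

```text
time: 3.1
tcp_pos: [633.4, 51.5, 31.1]
tcp_rot: [-0.0, 0.996, 0.085, -0.0]
force: [-0.6, 0.2, 0.7]
grip_width: 40.2
grip_force: 0.0
```

Call:
step_arm --rows "0 0 0.004 0 40;0 0 0.008 0 40;0 0 0.008 0 40"

```text
time: 3.4
tcp_pos: [633.6, 51.5, 29.3]
tcp_rot: [0.0, 0.996, 0.085, 0.0]
force: [0.0, 0.5, -1.2]
grip_width: 39.7
grip_force: 0.0
```

Call:
step_arm --rows "0 0 0.008 0 40;0 0 0.014 0 40;0 0 0.014 0 40"

```text
time: 3.7
tcp_pos: [633.4, 51.5, 25.5]
tcp_rot: [-0.0, 0.996, 0.085, -0.0]
force: [-0.2, -0.4, 0.3]
grip_width: 40.3
grip_force: 0.0
```

Call:
step_arm --rows "0 0 0.004 0 40;0 0 0.006 0 40;0 0 0.006 0 40"

```text
time: 4.0
tcp_pos: [633.6, 51.4, 24.2]
tcp_rot: [-0.0, 0.996, 0.085, -0.0]
force: [-0.5, 0.5, -0.5]
grip_width: 39.7
grip_force: 0.0
```

Call:
step_arm --rows "0 0 0.004 0 40;0 0 0.006 0 40;0 0 0.006 0 40"

```text
time: 4.3
tcp_pos: [633.7, 51.4, 23.5]
tcp_rot: [0.0, 0.996, 0.085, 0.0]
force: [-4.0, -0.5, 12.2]
grip_width: 40.0
grip_force: 6.3
```

Call:
step_arm --rows "0 0 0.0006 0 40;-0.002 0 0.0008 0 40;-0.005 0 0.0008 0 40;-0.008 0 0.0008 0 40;-0.012 0 0.0008 0 40;-0.016 0 0.0008 0 40"

```text
time: 4.9
tcp_pos: [631.5, 50.9, 23.5]
tcp_rot: [0.0, 0.996, 0.085, 0.002]
force: [5.6, 0.5, 6.4]
grip_width: 40.0
grip_force: 3.1
```

Call:
step_arm --rows "0 0 0.001 0 40;0 0 0.002 0 40;-0.002 0 0.0025 0 40;-0.004 0 0.0025 0 40;-0.006 0 0.0025 0 40"

```text
time: 5.4
tcp_pos: [631.1, 50.7, 23.6]
tcp_rot: [0.0, 0.996, 0.085, 0.003]
force: [6.3, 1.1, 12.0]
grip_width: 40.2
grip_force: 5.7
```

Call:
step_arm --rows "-0.004 0 0.0005 0 40;-0.008 0 0.0005 0 40;-0.014 0 0.0005 0 40;-0.02 0 0.0005 0 40;-0.026 0 0.0005 0 40;-0.032 0 0.0005 0 40"

```text
time: 6.0
tcp_pos: [623.4, 49.3, 23.5]
tcp_rot: [0.0, 0.996, 0.085, 0.003]
force: [8.5, 0.8, 12.2]
grip_width: 40.3
grip_force: 6.3
```

Call:
step_arm --rows "-0.006 0 0.0005 0 40;-0.012 0 0.001 0 40;-0.018 0 0.001 0 40;-0.024 0 0.001 0 40;-0.03 0 0.001 0 40;-0.036 0 0.001 0 40;-0.042 0 0.001 0 40;-0.048 0 0.001 0 40"

```text
time: 6.8
tcp_pos: [612.4, 47.3, 23.5]
tcp_rot: [0.0, 0.996, 0.085, 0.004]
force: [9.2, 2.4, 13.8]
grip_width: 40.2
grip_force: 6.9
```

Run:
```python
from h import *
s=sense(); print(s["tcp_pos"],s["force"])
a=grab_frame("scene")[...,::-1][200:330,230:440]
cv2.imwrite("pics/p2.png",cv2.resize(a,None,fx=3.5,fy=3.5,interpolation=3))
```

```text
[612.36190809  47.33957192  23.46805704] [ 9.18373195  2.38795781 13.77642008]
```

View pics/p2.png

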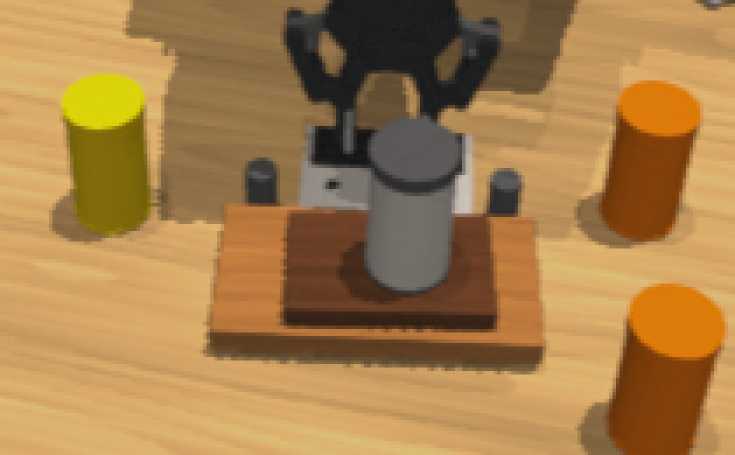

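The template and stack have moved together and the board is up at the dogs. The tin is upright, so I'm continuing.

Call:
step_arm --rows "-0.006 0 0.0005 0 40;-0.012 0 0.0005 0 40;-0.018 0 0.0005 0 40;-0.024 0 0.0005 0 40;-0.03 0 0.0005 0 40;-0.036 0 0.0005 0 40;-0.042 0 0.0005 0 40;-0.048 0 0.0005 0 40"

```text
time: 7.65
tcp_pos: [600.9, 45.3, 23.5]
tcp_rot: [0.0, 0.996, 0.085, 0.004]
force: [11.8, 2.1, 15.5]
grip_width: 40.1
grip_force: 7.6
```

Call:
step_arm --rows "-0.006 0 0 0 40;-0.012 0 0 0 40;-0.018 0 0 0 40;-0.024 0 0 0 40;-0.03 0 0 0 40;-0.036 0 0 0 40;-0.042 0 0 0 40;-0.048 0 0 0 40"

```text
time: 8.45
tcp_pos: [589.3, 43.3, 23.5]
tcp_rot: [0.0, 0.996, 0.085, 0.004]
force: [11.2, 2.7, 14.6]
grip_width: 40.1
grip_force: 7.6
```

Run:
```python
from h import *
s=sense(); print(s["tcp_pos"],s["force"])
a=grab_frame("scene")[...,::-1][200:330,230:440]
cv2.imwrite("pics/p3.png",cv2.resize(a,None,fx=3.5,fy=3.5,interpolation=3))
```

```text
[589.32563171  43.28944538  23.47699131] [11.16494428  2.65661238 14.59547409]
```

View pics/p3.png

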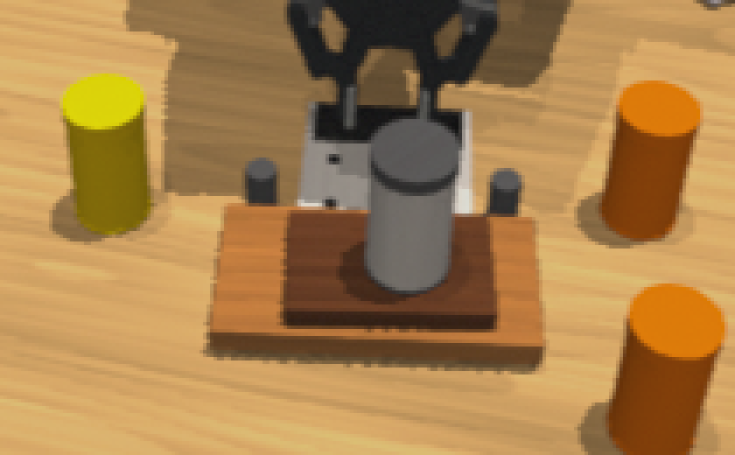

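The strip follows the fingers without slip and the stack is steady against the dogs. I'll go slower while the board tips down.

Call:
step_arm --rows "-0.004 0 0 0 40;-0.008 0 0 0 40;-0.012 0 0 0 40;-0.016 0 0 0 40;-0.02 0 0 0 40;-0.024 0 0 0 40;-0.028 0 0 0 40;-0.032 0 0 0 40"

```text
time: 9.3
tcp_pos: [580.9, 41.9, 23.4]
tcp_rot: [0.0, 0.996, 0.085, 0.004]
force: [8.4, 0.9, 19.3]
grip_width: 40.3
grip_force: 9.6
```

Call:
step_arm --rows "-0.004 0 0 0 40;-0.008 0 0 0 40;-0.012 0 0 0 40;-0.016 0 0 0 40;-0.02 0 0 0 40;-0.024 0 0 0 40;-0.028 0 0 0 40;-0.032 0 0 0 40"

```text
time: 10.1
tcp_pos: [573.0, 40.5, 23.4]
tcp_rot: [0.0, 0.996, 0.085, 0.004]
force: [8.2, 1.8, 19.2]
grip_width: 40.0
grip_force: 9.8
```

Call:
step_arm --rows "-0.004 0 0 0 40;-0.008 0 0 0 40;-0.012 0 0 0 40;-0.016 0 0 0 40;-0.02 0 0 0 40;-0.024 0 0 0 40;-0.028 0 0 0 40;-0.032 0 0 0 40"

```text
time: 10.9
tcp_pos: [565.2, 39.2, 23.4]
tcp_rot: [0.0, 0.996, 0.085, 0.004]
force: [9.0, 1.8, 20.2]
grip_width: 40.0
grip_force: 10.2
```

Call:
step_arm --rows "-0.005 0 -0.001 0 40;-0.01 0 -0.001 0 40;-0.015 0 -0.001 0 40;-0.02 0 -0.001 0 40;-0.025 0 -0.001 0 40;-0.03 0 -0.001 0 40;-0.035 0 -0.001 0 40;-0.04 0 -0.001 0 40"

```text
time: 11.7
tcp_pos: [555.0, 37.4, 23.4]
tcp_rot: [0.0, 0.996, 0.085, 0.004]
force: [7.9, 1.2, 18.1]
grip_width: 40.1
grip_force: 9.1
```

Call:
step_arm --rows "-0.004 0 0 0 40;-0.008 0 0 0 40;-0.012 0 0 0 40;-0.016 0 0 0 40;-0.02 0 0 0 40;-0.024 0 0 0 40;-0.028 0 0 0 40;-0.032 0 0 0 40"

```text
time: 12.5
tcp_pos: [547.2, 36.1, 23.5]
tcp_rot: [0.0, 0.996, 0.085, 0.004]
force: [7.7, 1.9, 19.3]
grip_width: 39.8
grip_force: 9.4
```

Call:
step_arm --rows "-0.004 0 0 0 40;-0.008 0 0 0 40;-0.012 0 0 0 40;-0.016 0 0 0 40;-0.02 0 0 0 40;-0.024 0 0 0 40;-0.028 0 0 0 40;-0.032 0 0 0 40"

```text
time: 13.3
tcp_pos: [539.3, 34.7, 23.4]
tcp_rot: [0.0, 0.996, 0.085, 0.004]
force: [8.2, 0.7, 20.0]
grip_width: 40.2
grip_force: 9.8
```

Call:
step_arm --rows "-0.004 0 -0.001 0 40;-0.009 0 -0.002 0 40;-0.015 0 -0.002 0 40;-0.021 0 -0.002 0 40;-0.027 0 -0.002 0 40;-0.033 0 -0.002 0 40;-0.039 0 -0.002 0 40;-0.045 0 -0.002 0 40"

```text
time: 14.1
tcp_pos: [527.3, 32.8, 23.5]
tcp_rot: [0.0, 0.996, 0.085, 0.003]
force: [6.9, 0.5, 15.1]
grip_width: 39.9
grip_force: 7.2
```

Call:
step_arm --rows "-0.008 0 0 0 40;-0.016 0 0 0 40;-0.024 0 0 0 40;-0.032 0 0 0 40;-0.04 0 0 0 40;-0.048 0 0 0 40;-0.056 0 0 0 40;-0.062 0 0 0 40"

```text
time: 14.9
tcp_pos: [512.0, 30.1, 23.5]
tcp_rot: [0.0, 0.996, 0.085, 0.003]
force: [5.9, 1.7, 15.5]
grip_width: 40.2
grip_force: 7.5
```

Call:
step_arm --rows "-0.006 0 0 0 40;-0.01 0 0 0 40;-0.012 0 0 0 40;-0.012 0 0 0 40"

```text
time: 15.3
tcp_pos: [509.1, 29.6, 23.5]
tcp_rot: [0.0, 0.996, 0.085, 0.003]
force: [6.0, 0.5, 16.2]
grip_width: 39.9
grip_force: 8.0
```

Call:
step_arm --rows "0 0 -0.004 0 40;0 0 -0.012 0 40;0 0 -0.04 0 40;0 0 -0.15 0 40;0 0 -0.3 0 40;0 0 -0.5 0 40;0 0 -0.7 0 40;0 0 -0.8 0 40"

```text
time: 16.1
tcp_pos: [507.1, 29.6, 226.6]
tcp_rot: [0.0, 0.996, 0.085, 0.002]
force: [0.8, 0.2, -0.3]
grip_width: 40.1
grip_force: 0.0
```

Call:
step_arm --rows "0 0.9 0 0 40;0 0.9 0 0 40;0 0.9 0 0 40;0 0.9 0 0 40;0 0.9 0 0 40;0 0.9 0 0 40;0 0.9 0 0 40;0 0.9 0 0 40"

```text
time: 16.9
tcp_pos: [543.8, -191.2, 222.3]
tcp_rot: [-0.0, 0.996, 0.085, -0.0]
force: [-0.2, -0.0, -0.7]
grip_width: 39.9
grip_force: 0.0
```

Run:
```python
from h import *
s=sense(); print(s["tcp_pos"],s["force"])
a=grab_frame("scene")[...,::-1][170:330,230:440]; b=grab_frame("top")[...,::-1][100:240,245:345]
cv2.imwrite("pics/s4.png",cv2.resize(a,None,fx=3.5,fy=3.5,interpolation=3))
cv2.imwrite("pics/t4.png",cv2.convertScaleAbs(cv2.resize(b,None,fx=4,fy=4,interpolation=3),alpha=1.5))
```

```text
[ 543.75207777 -191.18078594  222.29450587] [-0.24226792 -0.0311819  -0.67514518]
```

View pics/s4.png

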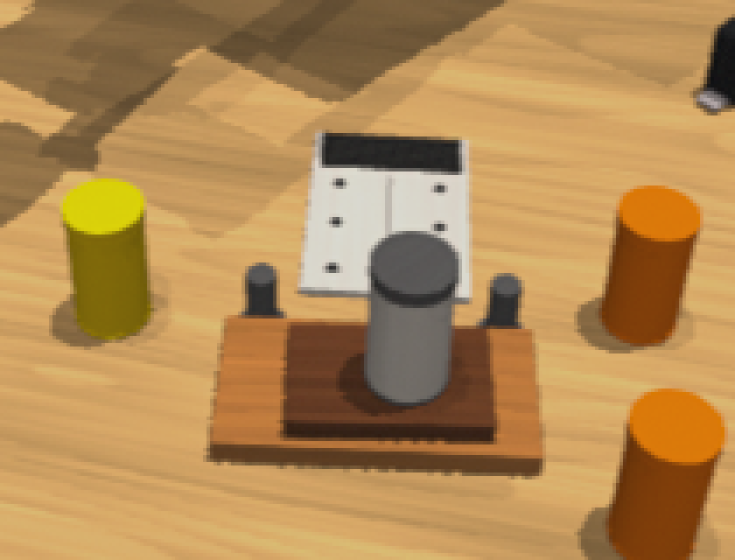

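View pics/t4.png

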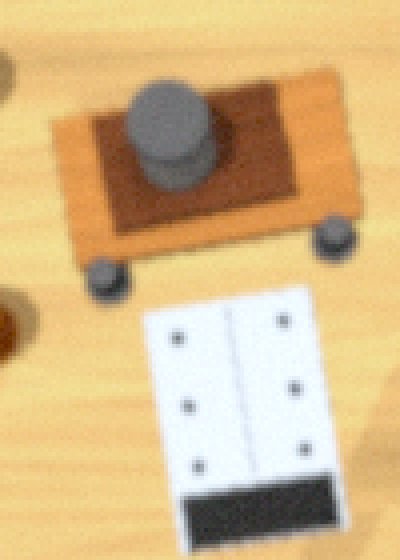

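The stack is standing, the board is against the dogs and the template is clear. Its far corners are at crop (145,312) and (310,285), which I'll check numerically.

Run:
```python
from h import *
f=lambda u,v,z:pix2w("top",((u+.5)/4-.5+245,(v+.5)/4-.5+100),z)[:2]
D=np.array([672.5,55.8]);a=np.radians(9.7);x=np.array([np.cos(a),np.sin(a)]);y=np.array([-x[1],x[0]])
for n,u,v,z in[("bl",145,312,6),("br",310,285,6),("b1",52,120,18),("b2",338,68,18),("b3",362,214,18),("b4",78,264,18),("dL",104,275,35),("dR",333,234,35)]:
    p=f(u,v,z)-D; print(n,(p@x).round(1),(p@y).round(1))
```

```text
bl -23.4 54.8
br -24.9 -54.2
b1 109.7 92.3
b2 110.3 -96.9
b3 12.9 -95.2
b4 13.3 91.5
dL 0.3 74.7
dR 0.4 -73.6
```

The far corners are about 24 mm on the robot's side of the dogs' line. The board is centred about 61 mm behind it, and its length fits lying flat on the bench. The robot is clear, so I'm handing in.

```bash
python3 -c "
from cell import *
print(job_done())"
```

```text
the job is handed in; nothing more can be done
None
```

The template was drawn out between the dogs, its far corners about 24 mm on the robot's side by camera; the stack stands behind the dogs and the job is handed in (no verdict was returned).

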